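Set the relay test slide to its latched mid position

TASK

Two identical relay test fixtures stand on the bench; only one has the black relay in its round socket. With the fingertips, push that fixture's red push bar fully home to its stop, from the outside and without gripping it, then let go so that the slide springs back and stays latched on its stop pin at mid position. Leave the other fixture's slide out, leave the relay seated, and do not disturb or lift the loose parts on the bench.

Things in the scene. Friction and masses are not known exactly. Their poses are not given: they have to be found in the camera images.
- fixture_a: Fixture whose socket holds the relay; the one to operate. Green base plate 240 x 110 x 14 mm, bolted down. Origin: centre of its underside, on the bench. +x is the direction in which the slide is pushed in: push bar at the -x end, round socket (pale floor, 60 mm across, 14 mm tall) at x = +85 mm. A grey bridge (24 x 70 mm, top 50 mm above the bench) over the slide at x = -10 mm carries the brass stop pin.
- bar_a (a point): Centre of the outer (-x) face of the red push bar of fixture_a, 40 mm above the bench; moves with the slide. The upright bar is 92 mm wide (y), 12 mm thick (x), red all over, and reaches from 16 to 64 mm above the bench. With the slide out the face is at fixture x = -122 mm, 2 mm beyond the plate's edge, bare bench before it; fingers pushing it home pass over the 14 mm plate.
- slide_a (a joint): Slide of fixture_a, in m: 0 = out (start), 0.040 = fully home on its end stop, 0.020 = mid position, caught by the stop pin. A spring pushes it out with 3 N at 0, rising to 8 N at 0.040, plus about 1 N of drag per 0.04 m/s. Let go from beyond mid, it returns by itself to 0.020 and stays.
- pin_a (a joint): Brass spring-loaded stop pin of fixture_a, in m: 0 = raised, riding on the slide (start); 0.006 = dropped into the slide's slot, which it does by itself once the slide passes 0.020. Head 18 mm across, top 68 mm above the bench when raised, 62 mm when dropped.
- fixture_b: Second, identical fixture, socket empty; leave alone. Green base plate 240 x 110 x 14 mm, bolted down. Origin: centre of its underside, on the bench. +x is the direction in which the slide is pushed in: push bar at the -x end, round socket (pale floor, 60 mm across, 14 mm tall) at x = +85 mm. A grey bridge (24 x 70 mm, top 50 mm above the bench) over the slide at x = -10 mm carries the brass stop pin.
- bar_b (a point): Centre of the outer (-x) face of the red push bar of fixture_b, 40 mm above the bench; moves with the slide. The upright bar is 92 mm wide (y), 12 mm thick (x), red all over, and reaches from 16 to 64 mm above the bench. With the slide out the face is at fixture x = -122 mm, 2 mm beyond the plate's edge, bare bench before it; fingers pushing it home pass over the 14 mm plate.
- slide_b (a joint): Slide of fixture_b, in m: 0 = out (start), 0.040 = fully home on its end stop, 0.020 = mid position, caught by the stop pin. A spring pushes it out with 3 N at 0, rising to 8 N at 0.040, plus about 1 N of drag per 0.04 m/s. Let go from beyond mid, it returns by itself to 0.020 and stays.
- pin_b (a joint): Brass spring-loaded stop pin of fixture_b, in m: 0 = raised, riding on the slide (start); 0.006 = dropped into the slide's slot, which it does by itself once the slide passes 0.020. Head 18 mm across, top 68 mm above the bench when raised, 62 mm when dropped.
- relay_mid (a point): Black plug-in relay standing loose in the socket of fixture_a: 42 x 42 mm, 64 mm tall, its top 78 mm above the bench; this point is its centre, half-way up.
- weight: Grey cast-iron test weight, 44 mm across, 56 mm tall, about 0.45 kg, upright. Origin: centre of its underside. Leave alone.
- gauge: Chrome feeler gauge block, 56 x 20 x 14 mm, lying along its x axis. Origin: centre of its underside. Leave alone.
- spring_1: Brass contact spring, a rigid strip 44 x 10 x 4 mm along x with an upturned end 14 mm tall. Origin: centre of its underside. Leave alone.
- spring_2: Second brass contact spring, same shape. Leave alone.
There are look-alikes about, which are no part of the job. Of the things like the part that bears relay_mid, leave any that is blue; of the rest the larger one is meant.

How it is judged (in metres and radians):
On the way, in this order (a step that is already met when the one before it is completed fails the run):
1. the slide of the relay's fixture is pushed home to its stop (within 4 mm) (value of joint slide_a above 0.036 m), for 0.05 s.
2. let go, the slide has come back onto the dropped stop pin at mid position (value of joint slide_a between 0.0175 and 0.0225 m and value of joint pin_a above 0.0045 m and contact force between the fingers and slide_a below 0.2 N), for 0.3 s.
At the end, for the whole second after the job is handed in: The slide of the fixture with the relay rests at mid position (20 mm, within 2.5 mm) with its stop pin dropped, the other slide is out (within 4 mm), the relay stands seated in its socket, and the loose parts are within 20 mm of where they were (value of joint slide_a between 0.0175 and 0.0225 m and value of joint pin_a above 0.0045 m and velocity of joint slide_a between -0.005 and 0.005 m/s and value of joint slide_b below 0.004 m and z of relay_mid in the frame of fixture_a between 0.043 and 0.049 m and angle between relay_mid's own z axis and vertical below 0.1 rad and distance of each of weight, gauge, spring_1, spring_2 from where it was at the start of the episode below 0.02 m); the robot touches nothing.
It fails at once if the other fixture's slide was pushed (value of joint slide_b above 0.008 m).
It fails at once if the push bar was gripped (its inner face squeezed) (contact force between the fingers and slide_a_c5 above 2 N or contact force between the fingers and slide_b_c5 above 2 N).
It fails at once if the relay was lifted or tipped in its socket (z of relay_mid in the frame of fixture_a above 0.052 m or angle between relay_mid's own z axis and vertical above 0.2 rad).
It fails at once if a loose part was lifted or knocked away (distance of any of weight, gauge, spring_1, spring_2 from where it was at the start of the episode above 0.02 m or height (world z) of any of weight, gauge, spring_1, spring_2 above 0.01 m).
It also fails if it takes over 35 s, if anything falls off the work surface, if the arm or the gripper's body presses on something with over 40 N, if the wrist force passes 120 N, or if a joint passes its speed limit or range.

ROBOT

A 6-joint arm with a two-finger parallel gripper is mounted at the origin on the work surface. World frame = base frame: x ahead of the robot, y to its left, z up, the work surface at z = 0. Lengths are in m, angles in degrees, forces in N, time in s.
With the tool pointing down it reaches from about 0.325 to 0.85 m from the base axis. Payload 15.5 kg.
Tool frame: the origin (TCP) lies at the very end of the fingers, on their centre line; the grasp point (between the pads) lies arm.grip_depth behind it (arm.grip_depth is the distance from the TCP to the grasp point, in m); z points along the fingers, y is the line along which they close (so a half turn about z gives the same grasp; the last joint's range is limited). The gripper opens to 91 mm and grips with 3 to 60 N. Pads are 32 mm wide; open, the fingers measure 118 mm over their backs; the gripper's body (76 mm by 178 mm) begins 60 mm behind the grasp point.
Start: joints at [-74.456, 28.281, 77.091, -0, 74.628, -5.472], TCP at [0.224, -0.583, 0.214] pointing down, gripper open.
Joint ranges: [-166.48, 166.48], [-47.26, 123.95], [12.59, 153.08], [-70.14, 250.14], [6.76, 159.57], [-176.63, 176.63]. Speed limits (degrees/s): [108.29, 108.29, 147.25, 172.46, 172.46, 172.46].

INTERFACE

Orientations are given as a 3x3 rotation matrix whose columns are the frame's x, y, z axes.
In Python, from rig import arm gives the robot as it stands. Calls block until the motion is done:
- arm.move_to(position, orientation): joint-space move of the TCP to a pose.
- arm.move_l(position, orientation=None, feed=0.15): straight line of the TCP; orientation=None keeps the orientation; feed is the mean speed in m/s.
- arm.move_joints(angles): joint-space move.
- arm.grip(opening): finger opening in m; the grip force is fixed at half the most; returns when the fingers have stopped.
- arm.sleep(seconds).
- arm.solve_ik(position, orientation): joint angles nearest the present ones, or None.
- arm.snapshot(name): name is "scene" or "top" or "wrist"; returns the picture (420x560x3 uint8, red, green, blue); there is no depth.
- arm.get_calibration(name): a dict with "intrinsics" (3x3 intrinsics, pixels), "cam_to_world" (4x4, takes a point from camera to world coordinates). Camera axes: x right, y down, z forward; pixel columns grow to the right and rows downward; lengths in m; the calibration is good to about 2 mm. The wrist camera is an equidistant fisheye: a pixel r from the principal point sees the ray r / f radians off the axis. A picture is of the moment at which its call begins: read the wrist's pose just before it. get_calibration takes no time and is no camera call; for the wrist camera it gives the pose at the moment of the call.
A pose or a line that the arm cannot do raises arm.Unreachable and nothing moves.
- arm.sign_off(): hands the job in, once; it reports no verdict.
Readings, each from a call of its own:
- arm.current_t(): time.
- arm.current_joint_positions(): joint angles.
- arm.current_dq(): joint speeds.
- arm.current_tau(): joint torques, N m.
- arm.current_ee_pos(): TCP position.
- arm.current_tool_rot(): TCP orientation.
- arm.current_force(): force on the tool from outside, world axes, zero at the start.
- arm.current_torque(): the same for the moment, N m.
- arm.current_width(): finger opening in m.
Only numpy, scipy, OpenCV 4.12 (cv2) and the standard library are available. Lean on these libraries where they do the work, as an engineer would, in place of code of your own. Each camera call takes 0.05 s, during which the arm holds its last target. There are 200 camera calls.

## Working session

There is one attempt and no reset: what is moved stays moved. The work goes in short steps, each a Python script; the robot and the scene stay as the last script left them, time stands still between calls to the robot, and variables do not carry over. Pictures are saved under pics/ and viewed, on a budget of 10 in all, crops included, one or two more only if the job needs it, and the job is handed in when it is done.

```bash
mkdir -p pics
python3 - <<'E'
from rig import arm
import cv2,numpy as np
for n in("top","scene"):
    im=arm.snapshot(n); cv2.imwrite(f"pics/{n}0.png",cv2.resize(im[...,::-1],(800,600),interpolation=cv2.INTER_CUBIC))
    np.save(f"{n}0.npy",im)
    c=arm.get_calibration(n); print(n,c["intrinsics"],c["cam_to_world"])
print(arm.current_t(),arm.grip_depth,arm.current_width())
E
```

```text
top [[390.97645859   0.         280.77124437]
 [  0.         390.97645859 204.23643509]
 [  0.           0.           1.        ]] [[ 0.0170365  -0.98214523  0.18735131  0.44421353]
 [-0.99985352 -0.01704279  0.00157729 -0.06993429]
 [ 0.00164386 -0.18735074 -0.98229171  0.95842185]
 [ 0.          0.          0.          1.        ]]
scene [[453.98442297   0.         283.43546861]
 [  0.         453.98442297 212.50114476]
 [  0.           0.           1.        ]] [[ 0.69258329  0.51344012 -0.50666323  1.08329636]
 [ 0.72133426 -0.49073693  0.48872706 -0.50219052]
 [ 0.00229372 -0.70395774 -0.71023815  0.69839197]
 [ 0.          0.          0.          1.        ]]
0.1 0.0188 0.0911628168365078
```

View pics/top0.png

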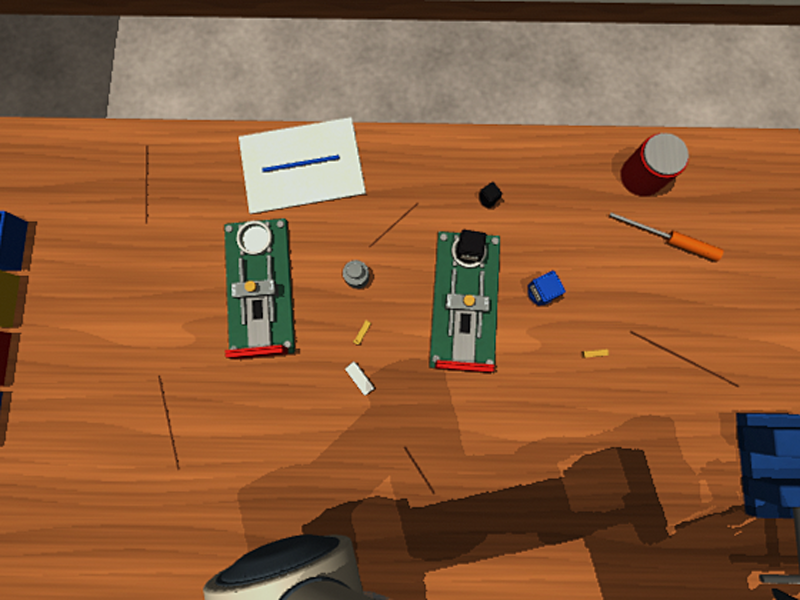

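View pics/scene0.png

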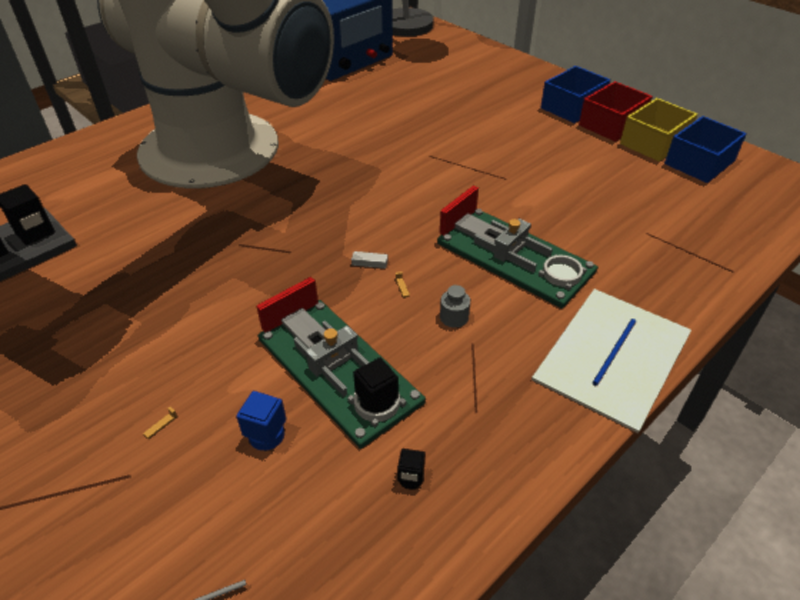

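The black relay is in the right-hand fixture of the top view: socket at about (470,248), red bar at about (465,366). I'll enlarge that fixture to read its corners.

Run:
```python
import cv2,numpy as np
im=np.load("top0.npy")[150:270,290:360]  # 120x70
cv2.imwrite("pics/crop0.png",cv2.resize(im[...,::-1],None,fx=5,fy=5,interpolation=cv2.INTER_CUBIC))
```

```text
(no output)
```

View pics/crop0.png

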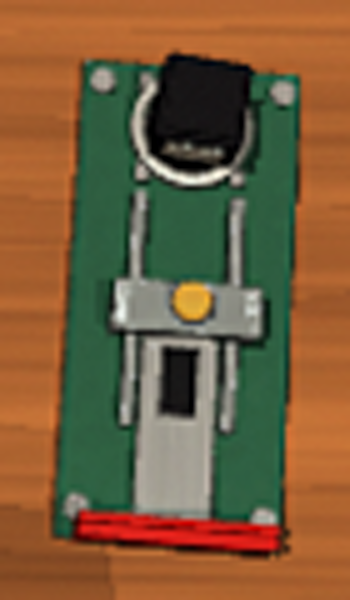

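The crop shows the plate's top-face corners at TL (84,60), TR (299,75), BL (54,535) and BR about (281,550). The red bar spans crop columns 77–280 and rows 512–552, and the pin head is at (192,301).

```bash
cat > h.py <<'E'
import numpy as np
from rig import arm
def ray(name,u,v,z):
    c=arm.get_calibration(name);K=c["intrinsics"];T=c["cam_to_world"]
    d=T[:3,:3]@np.linalg.inv(K)@[u,v,1];o=T[:3,3];return o+d*(z-o[2])/d[2]
E
python3 - <<'E'
from h import *
np.set_printoptions(precision=4,suppress=True)
P=lambda u,v,z:ray("top",290+u/5-.4,150+v/5-.4,z)
tl,tr,bl,br=[P(*p,.014) for p in((84,60),(299,75),(54,535),(281,550))]
print(tl,tr,bl,br)
print("len",np.linalg.norm(tl-bl),np.linalg.norm(tr-br),"wid",np.linalg.norm(tl-tr),np.linalg.norm(bl-br))
for a,b in((tl,bl),(tr,br)):
    d=a-b;print(np.degrees(np.arctan2(d[1],d[0])))
d=tl-tr;print(np.degrees(np.arctan2(-d[0],d[1])))
c=(tl+tr+bl+br)/4;print("c",c)
th=np.arctan2(*( (tl+tr-bl-br)[[1,0]]));ex=np.array([np.cos(th),np.sin(th),0]);ey=np.array([-ex[1],ex[0],0])
for n,p in dict(pin=P(192,301,.068),barL=P(77,525,.064),barR=P(281,540,.064),barLo=P(77,537,.064),barRo=P(279,552,.064)).items():
    print(n,p,(p-c)@ex,(p-c)@ey)
f=c-ex*.122;print("bar face",f,np.hypot(*f[:2]))
print(arm.current_tool_rot())
for yaw in(0,90,-90,180):
    a=th+np.radians(yaw);R=np.array([[np.cos(a),np.sin(a),0],[np.sin(a),-np.cos(a),0],[0,0,-1]])
    for off in(-.06,.04):
        q=f+ex*off;q[2]=.034;print(yaw,off,q,arm.solve_ik(q,R))
E
```

```text
[ 0.7345 -0.1309  0.014 ] [ 0.7285 -0.2388  0.014 ] [ 0.4973 -0.1177  0.014 ] [ 0.4921 -0.2264  0.014 ]
len 0.2374860228129136 0.236776970692507 wid 0.10805399168093822 0.1089114779601281
-3.2010559204295066
-2.9942810670056637
-3.1469744802809605
c [ 0.6131 -0.1785  0.014 ]
pin [ 0.6028 -0.1779  0.068 ] -0.010273389626774033 -3.305929217236877e-05
barL [ 0.4992 -0.1256  0.064 ] -0.11657022236571782 0.046672634097496495
barR [ 0.494  -0.2182  0.064 ] -0.11673553429689508 -0.04613811132815781
barLo [ 0.4938 -0.1256  0.064 ] -0.12197587379956905 0.04635065141924927
barRo [ 0.4886 -0.2172  0.064 ] -0.12219874725164251 -0.045448793242731725
bar face [ 0.4913 -0.1719  0.014 ] 0.5204739488795487
[[ 0.9335  0.3586 -0.0003]
 [ 0.3586 -0.9335  0.001 ]
 [ 0.0001 -0.0011 -1.    ]]
0 -0.06 [ 0.4314 -0.1686  0.034 ] [-28.7442  32.0321 110.1189  -0.      37.8489  64.3536]
0 0.04 [ 0.5312 -0.174   0.034 ] [-24.2592  36.6226  96.5297  -0.      46.8477  68.8387]
90 -0.06 [ 0.4314 -0.1686  0.034 ] [-28.7442  32.0321 110.1189  -0.      37.8489 -25.6464]
90 0.04 [ 0.5312 -0.174   0.034 ] [-24.2592  36.6226  96.5297  -0.      46.8477 -21.1613]
-90 -0.06 [ 0.4314 -0.1686  0.034 ] [-28.7442  32.0321 110.1189  -0.      37.8489 154.3536]
-90 0.04 [ 0.5312 -0.174   0.034 ] [-24.2592  36.6226  96.5297  -0.      46.8477 158.8387]
180 -0.06 [ 0.4314 -0.1686  0.034 ] [ -28.7442   32.0321  110.1189   -0.       37.8489 -115.6464]
180 0.04 [ 0.5312 -0.174   0.034 ] [ -24.2592   36.6226   96.5297   -0.       46.8477 -111.1613]
```

The measurements agree with the given sizes: plate 237 x 108 mm, pin at fixture x = -10.3 mm, bar face at -122 mm. Next I'll move in with the fingers closed and push under force feedback.

```bash
cat >> h.py <<'E'
th=np.radians(-3.1);ex=np.array([np.cos(th),np.sin(th),0])
R=np.array([[np.cos(th),np.sin(th),0],[np.sin(th),-np.cos(th),0],[0,0,-1]])
F=np.array([.4913,-.1719,0])
def at(off,z=.030): return F+ex*off+[0,0,z]
def st(tag): print(tag,"t%.2f"%arm.current_t(),"off%.4f"%((arm.current_ee_pos()-F)@ex),"z%.4f"%arm.current_ee_pos()[2],"F",np.round(arm.current_force(),1),flush=True)
E
python3 - <<'E'
from h import *
import cv2
arm.grip(0); print(arm.current_width())
arm.move_to(at(-.06,.15),R); st("above")
arm.move_l(at(-.06)); st("down")
arm.move_l(at(-.026),feed=.08); st("near")
cv2.imwrite("pics/near.png",cv2.resize(arm.snapshot("scene")[60:260,120:360,::-1],(720,600),interpolation=cv2.INTER_CUBIC))
E
```

```text
2.448417257098183e-05
above t3.17 off-0.0597 z0.1501 F [0.5 0.1 0.1]
down t4.12 off-0.0597 z0.0305 F [-0.5 -0.3  0.1]
near t4.70 off-0.0262 z0.0301 F [ 0.7  0.4 -0.1]
```

View pics/near.png

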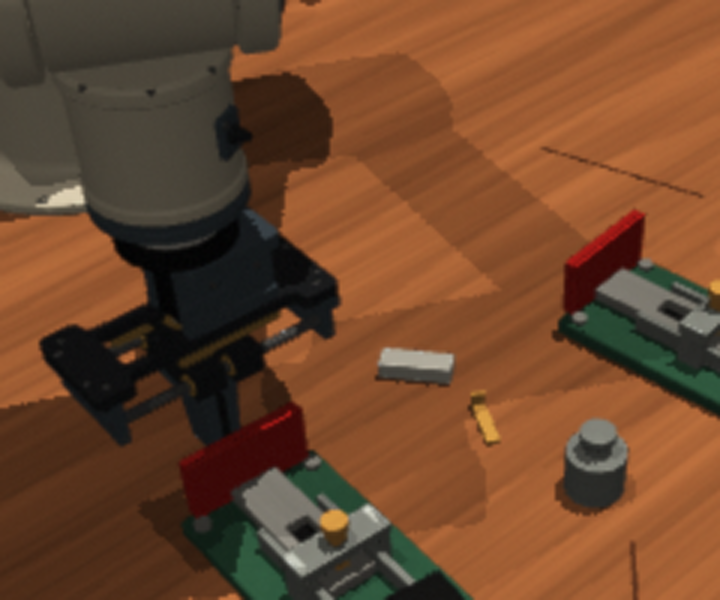

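The picture shows the closed fingers at about (215,420), centred just outside the red bar. The gauge at (415,365) and spring at (485,415) are clear. Now I'll push.

Run:
```python
from h import *
import cv2
arm.move_l(at(-.010),feed=.04); st("touch?")
arm.move_l(at(.018),feed=.05); st("in")
off=.018
while off<.036:
    off+=.001; arm.move_l(at(off),feed=.03); f=-arm.current_force()@ex
    st("step")
    if f>22: break
arm.sleep(.2); st("home")
arm.move_l(at(-.05),feed=.08); st("back")
arm.sleep(.4)
cv2.imwrite("pics/after.png",cv2.resize(arm.snapshot("scene")[110:320,160:440,::-1],(800,600),interpolation=cv2.INTER_CUBIC))
im=arm.snapshot("top"); np.save("top1.npy",im)
```

```text
touch? t5.30 off-0.0099 z0.0299 F [-3.2  0.   1.9]
in t6.01 off0.0173 z0.0299 F [-7.6 -1.1  4.5]
step t6.26 off0.0182 z0.0299 F [-8.  -1.3  3.7]
step t6.51 off0.0191 z0.0299 F [-7.5 -0.1  4.8]
step t6.76 off0.0201 z0.0299 F [-6.9 -1.9  4.3]
step t7.01 off0.0211 z0.0299 F [-8.8 -1.3  4.6]
step t7.26 off0.0221 z0.0299 F [-8.  -1.7  4.6]
step t7.51 off0.0226 z0.0299 F [-11.   -3.    6.2]
step t7.76 off0.0226 z0.0298 F [-15.1  -4.5   8.7]
step t8.01 off0.0227 z0.0297 F [-21.8  -4.9  13.6]
step t8.26 off0.0227 z0.0297 F [-27.3  -6.4  18. ]
home t8.46 off0.0227 z0.0297 F [-26.8  -6.7  18. ]
back t9.57 off-0.0493 z0.0300 F [-0.   0.2 -0.3]
```

View pics/after.png

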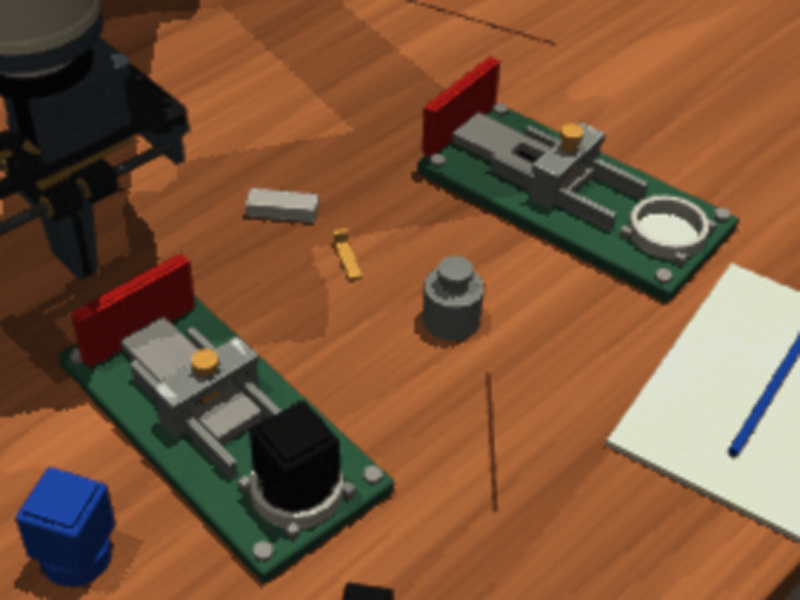

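The slide hit a hard stop after about 39 mm of travel. In this picture bar A sits inside the plate edge, its pin head at (204,360) is lower than B's at (571,137), the relay is upright, and bar B is still out. I'll retreat upward and check the mid position by number.

Run:
```python
from h import *
import cv2
arm.move_l(at(-.06,.15)); st("up")
b=np.load("top1.npy");a=np.load("top0.npy")
def bar(im,c0,c1):
    s=im[200:275,c0:c1].astype(int);m=(s[...,0]>110)&(s[...,1]<45)&(s[...,2]<45)
    v,u=np.nonzero(m);return u.mean()+c0,v.mean()+200,m.sum()
for n,c in(("A",(295,355)),("B",(150,210))):
    p,q=bar(a,*c),bar(b,*c);print(n,p,q,(ray("top",*q[:2],.06)-ray("top",*p[:2],.06))@ex)
d=np.abs(a.astype(int)-b).max(2)[100:290,230:440]
print("changed px", [(n,int((d[r0-100:r1-100,c0-230:c1-230]>60).sum())) for n,r0,r1,c0,c1 in(("weight",178,205,236,262),("spring1",220,245,244,262),("gauge",250,280,238,266),("spring2",240,254,402,430),("relay",155,190,315,345))])
```

```text
up t11.02 off-0.0603 z0.1494 F [ 0.4 -0.5 -0.7]
A (np.float64(325.4848484848485), np.float64(255.87878787878788), np.int64(198)) (np.float64(nan), np.float64(nan), np.int64(0)) nan
B (np.float64(177.2828282828283), np.float64(245.4848484848485), np.int64(198)) (np.float64(176.98360655737704), np.float64(245.55191256830602), np.int64(183)) -0.00020129694186367454
changed px [('weight', 0), ('spring1', 0), ('gauge', 0), ('spring2', 0), ('relay', 0)]<stdin>:7: RuntimeWarning: Mean of empty slice.
  ret = ret.dtype.type(ret / rcount)
```

Run:
```python
from h import *
import cv2
arm.move_l(at(-.14,.20)); st("clear")
a=np.load("scene0.npy");b=arm.snapshot("scene")
def bar(im):
    s=im[185:245,160:250].astype(int);m=(s[...,0]>60)&(s[...,0]>4*s[...,1])&(s[...,0]>4*s[...,2])
    v,u=np.nonzero(m);return u.mean()+160,v.mean()+185,m.sum()
p,q=bar(a),bar(b);print(p,q,"slide",(ray("scene",*q[:2],.04)-ray("scene",*p[:2],.04))@ex)
```

```text
clear t11.79 off-0.1395 z0.1997 F [ 0.3 -0.6 -0.3]
(np.float64(198.83091787439614), np.float64(205.9855072463768), np.int64(207)) (np.float64(205.23893805309734), np.float64(211.00442477876106), np.int64(226)) slide 0.020907185016102715
```

```bash
python3 -c "
from rig import arm
print(arm.sign_off(), arm.current_t())"
```

```text
the job is handed in; nothing more can be done
the job is handed in; nothing more can be done
```

The job is handed in: the relay fixture's slide was pushed home, let go, and now appears latched at mid position. Sign-off gives no verdict, so this rests on my own checks.

- **Push:** With closed fingers I pushed the outer face of the red bar until it met a hard stop after about 39 mm. The push force there rose from about 8 N to 27 N. I then backed off and moved clear at about 11.8 s of the 35 s allowed.
- **Latched slide:** The scene camera puts the slide at about 20.9 mm. The pin head looks lower than the other fixture's. I judged the pin drop by eye only.
- **Everything else:** The other bar moved 0.2 mm, which is within measuring noise. The image areas around the relay, weight, gauge and both springs showed no change, and the relay stands upright.
- **Failed check:** My first top-view reading of the operated bar found no red pixels, probably because the arm or its shadow covered it. I measured it from the scene camera instead.

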